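Close up a sectional core box

ROBOT

A 6-joint arm with a two-finger parallel gripper is mounted at the origin on the work surface; the furniture and walls round the work are solid. World frame = base frame: x ahead of the robot, y to its left, z up, the work surface at z = 0. Lengths are in m, angles in rad, forces in N, time in s.
With the tool pointing down it reaches from about 0.325 to 0.85 m from the base axis. Payload 15.5 kg.
Tool frame: the origin (TCP) lies at the centre of the arm's flange, where the gripper is bolted on; the fingertips stand 191 mm ahead of it and the grasp point (between the pads) lies 172 mm ahead of it; y points along the fingers, x is the direction in which the jaws open and shut, and the axes are right-handed (so a half turn about y gives the same grasp; the last joint's range is limited). The gripper opens to 91 mm and grips with 3 to 60 N. Pads are 32 mm wide; open, the fingers measure 118 mm over their backs; the gripper's body (76 mm by 178 mm) begins 60 mm behind the grasp point.
Start: joints at [1.208, 0.494, 1.345, -0, 1.302, -0.096], TCP at [0.165, 0.603, 0.405] pointing down, gripper open.
Joint ranges: [-2.91, 2.91], [-0.82, 2.16], [0.22, 2.67], [-1.22, 4.37], [0.12, 2.79], [-3.08, 3.08]. Speed limits (rad/s): [1.89, 1.89, 2.57, 3.01, 3.01, 3.01].

INTERFACE

Orientations are given as a unit quaternion [x, y, z, w].
In Python, from rig import manip gives the robot as it stands. The module is installed in compiled form; this text tells all that it offers.
- The arm moves only by the tool servo_tool, never from a script. Its arguments are lists of equal length, an entry for each row: "linear": the shift along the tool's x, y, z in mm, a list of three; "dr": the turn, a rotation vector about the tool's x, y, z in rad, a list of three. A call has exactly 5 rows; each row shifts and turns the commanded pose from where the row before left it, along the tool's axes as they then stand; what a row does not reach is not made up. A row lasts 1/12 s, in which the tool goes at most 41.7 mm and 7.16 degrees, less where a joint would pass 70% of its speed; a pose out of reach is approached as far as the arm can. A call is refused whole if a number of a shift passes 41.7 or a number of a turn 0.125, either way. A call with a gripper value outside its range is refused whole. "jaw" is the opening in per cent of the stroke, from 0 (shut) to 100 (fully open), set as the call begins (left out, the last holds). The fingers move at their own pace and stop on an object; the grip force is fixed at half the most. Time passes only in rows, so rows that do not move let the fingers close, or fill a call up. It gives the time, the measured TCP pose, the force and the opening at its end, in the units of the state.
- manip.get_obs(): the state, without advancing time (a new reading comes with each control period).
- manip.get_image(name): name is "side" or "top" or "wrist"; returns the picture (384x512x3 uint8, red, green, blue); there is no depth.
- manip.camera_info(name): a dict with "intrinsics" (3x3 intrinsics, pixels), "rvec" (rotation vector, rad) and "tvec" (3), from world to camera coordinates, as OpenCV has them; the wrist camera has in their place "mount" (4x4, takes a point from camera to tool coordinates, whose origin is the TCP and whose axes are the tool frame's). Camera axes: x right, y down, z forward; pixel columns grow to the right and rows downward; lengths in m; the calibration is good to about 2 mm. A picture is of the moment at which its call begins: read the wrist's pose just before it. camera_info takes no time and is no camera call.
- manip.sign_off(): hands the job in, once; it reports no verdict.
The state is a dict: "time": time; "joints": joint angles; "joint_vel": joint speeds; "effort": joint torques, N m; "tcp_pos": TCP position; "tcp_rot": TCP orientation; "contact_force": force on the tool from outside, world axes, zero at the start; "moment": the same for the moment, N m; "opening": opening from 0.0 (shut) to 1.0 (fully open).
Only numpy, scipy, OpenCV 4.12 (cv2) and the standard library are available. Lean on these libraries where they do the work, as an engineer would, in place of code of your own. Each camera call takes 0.05 s, during which the arm holds its last target.

TASK

Close up the core box: with the fingertips, push the row of four black segments along the bed as one closed train, without letting it come apart, until the front segment is hard against the end plate; then push the locking key across the bed behind the last segment until it is fully home. Only push: lift none of the segments, and leave the other things on the table where they are.

Things in the scene. Friction and masses are not known exactly. Their poses are not given: they have to be found in the camera images.
- core_bed: Grey aluminium bed plate, 80 wide, 360 long, 12 mm thick, fixed to the table. Origin: centre of its underside (z = 0). Its +y runs along the track to the end plate, +x across it, away from the robot. Steel guide rails (x = 23 to 30 mm either side, tops 26 mm above the table) run from y = -175 mm to the upright end plate (72 wide, top at 58 mm, face at y = +165 mm). The -y end is open.
- end_face (a point): Middle of the end plate's face that the front segment must meet: on the track's centre line, 33 mm above the table.
- segment_1: Front segment, nearest the end plate: black resin block 44 wide, 36 long (along the track), 42 mm high, narrow half-round trough in its top. The four segments stand loose between the rails on the bed plate (1 mm side play), touching in the order 1, 2, 3, 4; each 0.09 to 0.24 kg. Origin: centre of its underside, 12 mm above the table; axes as the bed's. Home: y = +147 mm of the bed.
- segment_2: Second segment: black resin block 44 wide, 50 long, 42 mm high, wide trough (radius 15 mm). Origin: centre of its underside. Home: y = +104 mm of the bed.
- segment_3: Third segment, like the second: 44 wide, 50 long, 42 mm high, wide trough. Origin: centre of its underside. Home: y = +54 mm of the bed.
- segment_4: Last segment, the rear of the row and the one to push: 44 wide, 36 long, 42 mm high, narrow trough. Origin: centre of its underside; its flat rear face lies 18 mm behind it (-y of the bed), from 12 to 54 mm above the table. Home: y = +11 mm of the bed (rear face at -7 mm). The row starts 50 to 105 mm short of home; at least 60 mm of track lie free behind it.
- lock_key (a joint): Locking key: 0 m drawn out, 0.059 m fully home (stop). A round-nosed steel bar 12 mm thick, 14 to 26 mm above the table, that slides along the bed's +x through slots in both rails, its centre line at y = -14.5 mm of the bed. Segments in its way block it; it passes 1.5 mm behind the last one when the row is home. A push of 2 to 3 N moves it; it stays where left.
- key_plate (a point): Centre of the rear face (robot's side) of the key's upright steel push plate: 36 wide (along the track), 8 thick, from 16 to 52 mm above the table; this point is 34 mm up. It lies at x = -109 mm of the bed when the key is drawn out, -50 mm when home, and is pushed along the bed's +x.
- core_5: Bystander: squat tan sand core with a neck, 48 mm across, 50 mm high, standing beside the bed on the robot's side, to the left of the key. Origin: centre of its underside, on the table.
- core_3: Bystander: stepped tan sand core, 44 mm across, 55 mm high, standing beside the bed on the robot's side, to the right of the key. Origin: centre of its underside, on the table.
- wing_bolt: Bystander: steel wing bolt, 69 mm long, lying on the table near the first sand core. Origin: centre of its underside, on the table.
- coil_hose: Obstacle, fixed: red coiled air hose on the left of the robot's reach. From its origin (on the table) the coil runs from x = -200, y = -200 mm (on the table) to x = +10, y = +70 mm, up to 175 mm high, then climbs to 310 mm at x = +140, y = +170 mm and on up to the ceiling at x = +180, y = +200 mm. Fixed moulds, a core and a mug up to 150 mm high stand along the table's left edge.
There are look-alikes about, which are no part of the job. What is shaped like the segment_3 but green is not meant.

How it is judged:
By the outcome, as a careful person would: the job done as asked, in the order asked, and still so for the second after the job is handed in, with the robot touching nothing.
It also fails if it takes over 51 s, if anything falls off the work surface, if the arm or the gripper's body presses on something with over 40 N, if the wrist force passes 120 N, or if a joint passes its speed limit or range.

## Working session

There is one attempt and no reset: what is moved stays moved. The work goes in short steps, Python scripts to look and compute and a tool call to move; the robot and the scene stay as the last step left them, time stands still between calls to the robot, and variables do not carry over. Pictures are saved under pics/ and viewed, and the job is handed in when it is done.

Besides the shell and the picture viewer there is one more tool, called as name(argument=value, ...) on one line, values as JSON. servo_tool: Moves the arm, as the interface text tells. Its arguments: {"type":"object","properties":{"linear":{"type":"array","items":{"type":"array","items":{"type":"number"}}},"dr":{"type":"array","items":{"type":"array","items":{"type":"number"}}},"jaw":{"type":"number"}},"required":["linear","dr"]}

```bash
mkdir -p pics; python3 - <<'E'
from rig import manip
import cv2,numpy as np
o=manip.get_obs(); print({k:np.round(v,3).tolist() for k,v in o.items()})
for n in ["side","top","wrist"]:
    im=manip.get_image(n); cv2.imwrite(f"pics/{n}0.png",im[:,:,::-1])
    i=manip.camera_info(n); print(n,{k:np.round(v,4).tolist() for k,v in i.items()})
E
```

```text
{'time': 0.0, 'joints': [1.207, 0.494, 1.346, -0.0, 1.303, -0.096], 'joint_vel': [0.002, -0.0, -0.001, 0.001, -0.001, -0.001], 'effort': [0.004, -87.883, -38.185, 0.071, 0.053, -0.0], 'tcp_pos': [0.165, 0.603, 0.404], 'tcp_rot': [0.562, 0.428, -0.429, -0.562], 'contact_force': [-0.093, -0.062, 0.065], 'moment': [-0.014, 0.025, 0.006], 'opening': 1.003}
side {'intrinsics': [[354.432, 0.0, 259.2011], [0.0, 354.432, 196.6505], [0.0, 0.0, 1.0]], 'rvec': [2.2271, -0.2932, 0.1505], 'tvec': [-0.529, 0.1602, 0.7494]}
top {'intrinsics': [[446.5138, 0.0, 257.9883], [0.0, 446.5138, 199.0901], [0.0, 0.0, 1.0]], 'rvec': [2.1307, -2.1038, 0.2172], 'tvec': [0.0027, 0.5479, 0.7996]}
wrist {'intrinsics': [[323.6203, 0.0, 258.1324], [0.0, 323.6203, 191.0854], [0.0, 0.0, 1.0]], 'mount': [[1.0, 0.0003, 0.0003, 0.0006], [-0.0002, -0.2336, 0.9723, 0.0189], [0.0004, -0.9723, -0.2336, 0.0663], [0.0, 0.0, 0.0, 1.0]]}
```

View pics/side0.png

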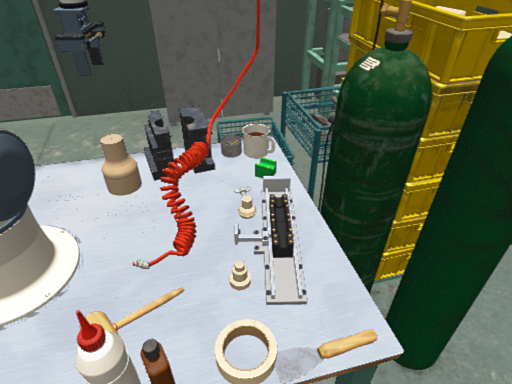

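View pics/top0.png

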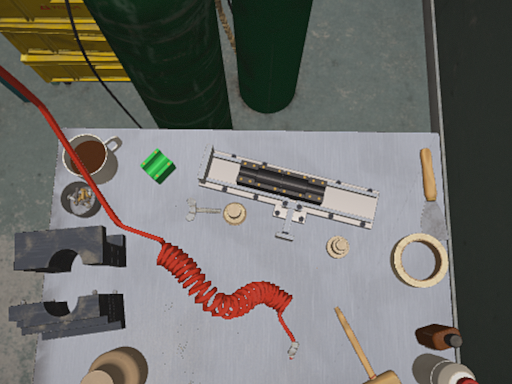

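View pics/wrist0.png

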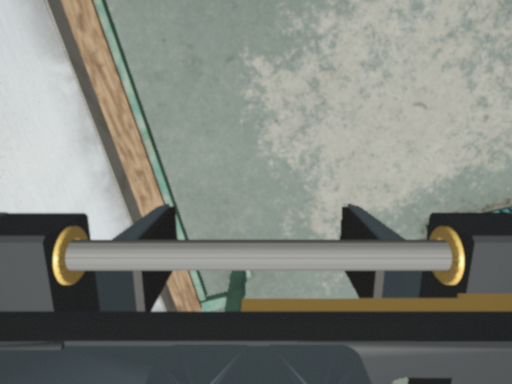

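```bash
python3 - <<'E'
from rig import manip
import cv2,numpy as np
from scipy.spatial.transform import Rotation as R
o=manip.get_obs(); print(R.from_quat(o['tcp_rot']).as_matrix().round(3))
for n in ["side","top"]:
    i=manip.camera_info(n);M=cv2.Rodrigues(np.array(i['rvec']))[0];print(n,(-M.T@np.array(i['tvec'])).round(3));print(M.round(2))
E
```

```text
[[ 0.265 -0.    -0.964]
 [ 0.964 -0.001  0.265]
 [-0.001 -1.     0.   ]]
side [ 0.379 -0.608  0.595]
[[ 0.97 -0.26  0.01]
 [-0.16 -0.6  -0.78]
 [ 0.21  0.75 -0.62]]
top [0.377 0.012 0.893]
[[ 0.01 -1.    0.  ]
 [-0.98 -0.01 -0.2 ]
 [ 0.2  -0.   -0.98]]
```

```bash
cat > h.py <<'E'
from rig import manip
import cv2,numpy as np
def cam(n):
    i=manip.camera_info(n);M=cv2.Rodrigues(np.array(i['rvec'],float))[0];return np.array(i['intrinsics'],float),M,np.array(i['tvec'],float)
def ray(n,uv):
    K,M,t=cam(n);d=M.T@np.linalg.inv(K)@np.array([uv[0],uv[1],1.]);return -M.T@t,d
def onz(n,uv,z):
    c,d=ray(n,uv);return c+d*(z-c[2])/d[2]
def tri(u1,u2,n1="top",n2="side"):
    c1,d1=ray(n1,u1);c2,d2=ray(n2,u2);d1/=np.linalg.norm(d1);d2/=np.linalg.norm(d2)
    s=np.linalg.lstsq(np.c_[d1,-d2],c2-c1,rcond=None)[0];p,q=c1+s[0]*d1,c2+s[1]*d2
    return (p+q)/2,np.linalg.norm(p-q)
def proj(n,p):
    K,M,t=cam(n);q=K@(M@np.array(p,float)+t);return q[:2]/q[2]
E
python3 - <<'E'
from h import *
t=cv2.imread('pics/top0.png');s=cv2.imread('pics/side0.png')
cv2.imwrite('pics/tc.png',cv2.resize(t[135:265,185:395],None,fx=3.8,fy=3.8,interpolation=cv2.INTER_CUBIC))
cv2.imwrite('pics/sc.png',cv2.resize(s[170:310,215:315],None,fx=4.2,fy=4.2,interpolation=cv2.INTER_CUBIC))
print('coil left end',tri((163,243),(205,150)),'coil tail',onz('top',(292,350),0))
for p in [((120,223),(208,140)),((40,105),(248,65))]: print(tri(*p))
for uv in [(100,190),(60,140),(20,90),(0,70)]:
    for z in (.2,.3,.4,.5):print(uv,z,onz('top',uv,z).round(3),proj('side',onz('top',uv,z)).round(0))
E
```

```text
coil left end (array([0.45308568, 0.1706448 , 0.13199517]), np.float64(0.0013970303122281243)) coil tail [ 0.26586865 -0.05903487  0.        ]
(array([0.48018566, 0.25146772, 0.11485693]), np.float64(0.018784135515432433))
(array([0.61858395, 0.32579649, 0.28617201]), np.float64(0.031189022012810874))
(100, 190) 0.2 [0.53  0.261 0.2  ] [227. 107.]
(100, 190) 0.3 [0.508 0.225 0.3  ] [219.  74.]
(100, 190) 0.4 [0.486 0.189 0.4  ] [208.  33.]
(100, 190) 0.5 [0.464 0.153 0.5  ] [195. -19.]
(60, 140) 0.2 [0.612 0.333 0.2  ] [251.  93.]
(60, 140) 0.3 [0.578 0.286 0.3  ] [242.  63.]
(60, 140) 0.4 [0.544 0.24  0.4  ] [231.  26.]
(60, 140) 0.5 [0.51  0.194 0.5  ] [216. -23.]
(20, 90) 0.2 [0.698 0.408 0.2  ] [272.  81.]
(20, 90) 0.3 [0.652 0.35  0.3  ] [263.  54.]
(20, 90) 0.4 [0.606 0.293 0.4  ] [251.  19.]
(20, 90) 0.5 [0.559 0.236 0.5  ] [236. -26.]
(0, 70) 0.2 [0.734 0.445 0.2  ] [279.  76.]
(0, 70) 0.3 [0.682 0.383 0.3  ] [270.  50.]
(0, 70) 0.4 [0.631 0.32  0.4  ] [259.  16.]
(0, 70) 0.5 [0.579 0.258 0.5  ] [243. -28.]
```

View pics/tc.png

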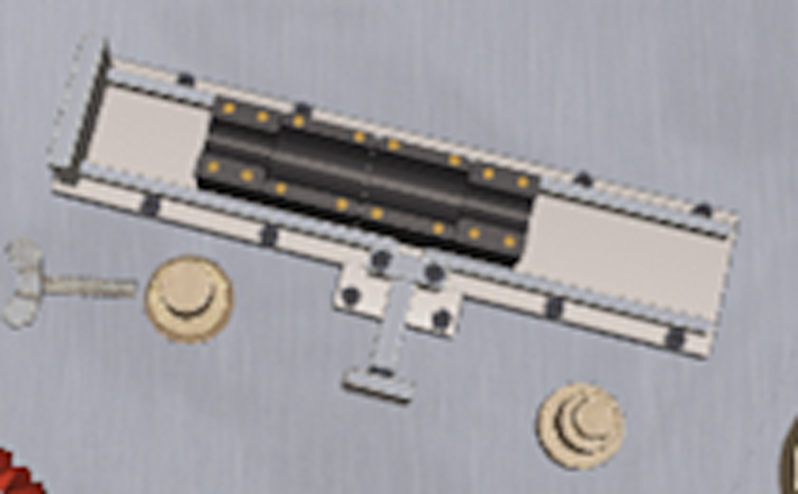

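View pics/sc.png

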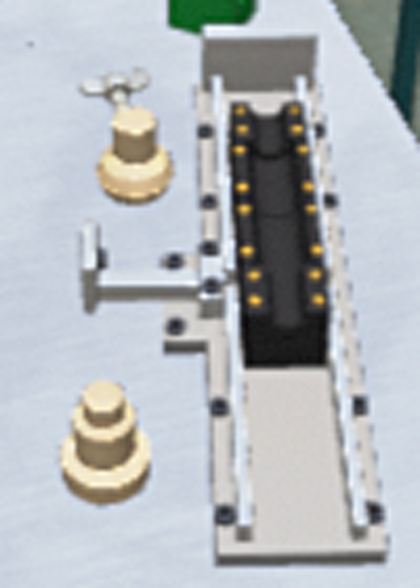

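```bash
python3 - <<'E'
from h import *
T=lambda x,y:(185+(x+.5)/3.8-.5,135+(y+.5)/3.8-.5)
S=lambda x,y:(215+(x+.5)/4.2-.5,170+(y+.5)/4.2-.5)
print('right far corner z12',onz('top',T(739,213),.012),onz('side',S(386,545),.012))
print('right near corner z12',onz('top',T(710,352),.012),onz('side',S(217,548),.012))
print('endplate face top far',onz('top',T(108,42),.058),onz('side',S(318,38),.058))
print('endplate face top near',onz('top',T(74,175),.058),onz('side',S(203,38),.058))
print('seg4 rear top far',onz('top',T(540,182),.054),onz('side',S(328,318),.054))
print('seg4 rear top near',onz('top',T(524,250),.054),onz('side',S(246,318),.054))
print('seg1 front top far',onz('top',T(218,97),.054),onz('side',S(304,103),.054))
print('seg1 front top near',onz('top',T(200,170),.054),onz('side',S(233,103),.054))
print('plate ends',onz('top',T(345,375),.052),onz('top',T(411,391),.052),onz('side',S(84,222),.052),onz('side',S(95,245),.052))
E
```

```text
right far corner z12 [ 0.57725691 -0.23531725  0.012     ] [ 0.5799744  -0.23278154  0.012     ]
right near corner z12 [ 0.50243518 -0.21698113  0.012     ] [ 0.50409443 -0.214256    0.012     ]
endplate face top far [0.65265659 0.09876819 0.058     ] [0.65778318 0.09598674 0.058     ]
endplate face top near [0.58204572 0.11369056 0.058     ] [0.58877105 0.11403444 0.058     ]
seg4 rear top far [ 0.5825399  -0.12285733  0.054     ] [ 0.58593005 -0.12726315  0.054     ]
seg4 rear top near [ 0.5471402  -0.11412544  0.054     ] [ 0.54639111 -0.11680061  0.054     ]
seg1 front top far [0.6252238 0.0417783 0.054    ] [0.63022119 0.04089401 0.054     ]
seg1 front top near [0.58650408 0.05018987 0.054     ] [0.58968385 0.05152962 0.054     ]
plate ends [ 0.48285842 -0.02416628  0.052     ] [ 0.47528568 -0.057019    0.052     ] [ 0.48351347 -0.02511124  0.052     ] [ 0.48537958 -0.04408033  0.052     ]
```

servo_tool(linear=[[-25,-11,-18],[-35,-11,-26],[-35,-11,-26],[-35,-11,-26],[-35,-11,-26]], dr=[[0,-0.031,0],[0,0,0],[0,0,0],[0,0,0],[0,0,0]], jaw=0)

```text
time: 0.57
tcp_pos: [0.2395, 0.4234, 0.4567]
tcp_rot: [0.555, 0.437, -0.438, -0.555]
contact_force: [1.8, 0.1, -0.2]
opening: 0.665
```

```bash
cat >> h.py <<'E'
from scipy.spatial.transform import Rotation as R
def disp(*pts):
    o=manip.get_obs();M=R.from_quat(o['tcp_rot']).as_matrix();p=np.array(o['tcp_pos'])
    for q in pts:
        print((M.T@(np.array(q)-p)*1000).round(1)); p=np.array(q)
C0=np.array([.5823,-.0523]);TH=np.radians(13.6);U=np.array([np.sin(TH),np.cos(TH)]);V=np.array([np.cos(TH),-np.sin(TH)])
def bed(x,y,z): return np.r_[C0+x*V+y*U,z]
E
python3 - <<'E'
from h import *
o=manip.get_obs();print(o['time'],o['tcp_pos'],R.from_quat(o['tcp_rot']).as_matrix().round(4))
disp([.38,.15,.48],[.42,-.13,.47],bed(0,-.115,.40),bed(0,-.115,.221))
print(tri((285,295),(183,245)),onz('top',(272,285),.1))
E
```

```text
0.5667 [0.23946712 0.42338775 0.45665225] [[ 2.340e-01 -2.000e-04 -9.722e-01]
 [ 9.722e-01 -4.000e-04  2.340e-01]
 [-4.000e-04 -1.000e+00  1.000e-04]]
[-232.9  -23.3 -200.6]
[-262.9   10.1 -104.4]
[  -1.5   70.  -139.5]
[ 1.00e-01  1.79e+02 -0.00e+00]
(array([ 0.36619974, -0.04376238,  0.03009431]), np.float64(0.005029074315413706)) [ 0.38618473 -0.01655866  0.1       ]
```

servo_tool(linear=[[-30,-4,-26],[-30,-4,-26],[-30,-4,-26],[-30,-4,-26],[-30,-4,-26]], dr=[[0,0,0],[0,0,0],[0,0,0],[0,0,0],[0,0,0]])

```text
time: 0.98
tcp_pos: [0.3307, 0.247, 0.4767]
tcp_rot: [0.555, 0.438, -0.437, -0.555]
contact_force: [1.5, 0.3, 1.1]
opening: 0.302
```

servo_tool(linear=[[-30,0,-22],[-30,0,-22],[-30,0,-15],[-33,0,-12],[-33,0,-12]], dr=[[0,0,0],[0,0,0],[0,0,0],[0,0,0],[0,0,0]])

```text
time: 1.4
tcp_pos: [0.3745, 0.0761, 0.4765]
tcp_rot: [0.556, 0.437, -0.437, -0.556]
contact_force: [1.5, 0.1, -0.4]
opening: 0.006
```

servo_tool(linear=[[-33,0,-12],[-33,0,-12],[-33,0,-12],[-33,0,-12],[-20,0,-12]], dr=[[0,0,0],[0,0,0],[0,0,0],[0,0,0],[0,0,0]])

```text
time: 1.82
tcp_pos: [0.3968, -0.0868, 0.4765]
tcp_rot: [0.556, 0.437, -0.437, -0.556]
contact_force: [0.1, 0.5, -0.1]
opening: 0.008
```

```bash
python3 - <<'E'
from h import *
o=manip.get_obs();print(o['time'],o['tcp_pos'],o['joints'],R.from_quat(o['tcp_rot']).as_matrix().round(4)[0])
disp(bed(0,-.115,.40),bed(0,-.115,.221))
cv2.imwrite('pics/w1.png',manip.get_image('wrist')[:,:,::-1])
E
```

```text
1.8167 [ 0.39680795 -0.08677412  0.47650979] [-3.62346828e-01  1.00946272e-01  1.72759743e+00 -5.32150984e-04
  1.31298945e+00 -1.69489427e+00] [ 2.359e-01 -1.000e-04 -9.718e-01]
[ -37.7   76.5 -172.2]
[ 1.00e-01  1.79e+02 -0.00e+00]
```

View pics/w1.png

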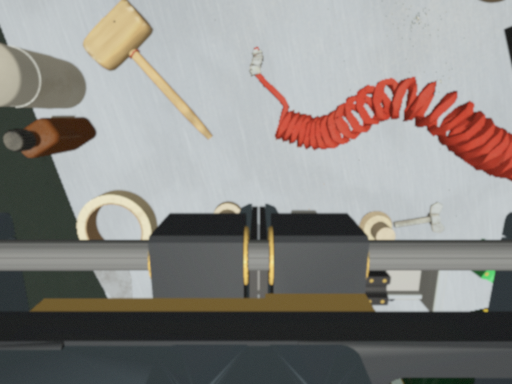

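servo_tool(linear=[[-7,10,-34],[-7,10,-34],[-7,16,-34],[-7,20,-34],[-7,20,-34]], dr=[[0,0,0],[0,0,0],[0,0,0],[0,0,0],[0,0,0]])

```text
time: 2.28
tcp_pos: [0.5558, -0.1587, 0.3995]
tcp_rot: [0.556, 0.437, -0.437, -0.555]
contact_force: [0.6, -0.5, 1.1]
opening: 0.004
```

servo_tool(linear=[[0,25,0],[0,30,0],[0,30,0],[0,20,0],[0,10,0]], dr=[[0,0,0],[0,0,0],[0,0,0],[0,0,0],[0,0,0]])

```text
time: 2.7
tcp_pos: [0.5536, -0.1576, 0.2827]
tcp_rot: [-0.554, -0.437, 0.438, 0.557]
contact_force: [-0.4, -0.1, 0.1]
opening: 0.003
```

```bash
python3 - <<'E'
from h import *
o=manip.get_obs();print(o['time'],o['tcp_pos'],o['contact_force'],R.from_quat(o['tcp_rot']).as_matrix().round(4)[0])
disp(bed(0,-.115,.221))
for n in('side','top'):
  im=manip.get_image(n)[:,:,::-1]; im=im[150:310,200:360] if n=='side' else im[110:270,190:400]
  cv2.imwrite(f'pics/{n}2.png',cv2.resize(im,None,fx=3.5,fy=3.5,interpolation=cv2.INTER_CUBIC))
E
```

```text
2.7 [ 0.55363899 -0.15764015  0.28266115] [-0.38339503 -0.13204452  0.06127197] [ 0.2346 -0.0037 -0.9721]
[-5.9 61.6 -3.3]
```

View pics/side2.png

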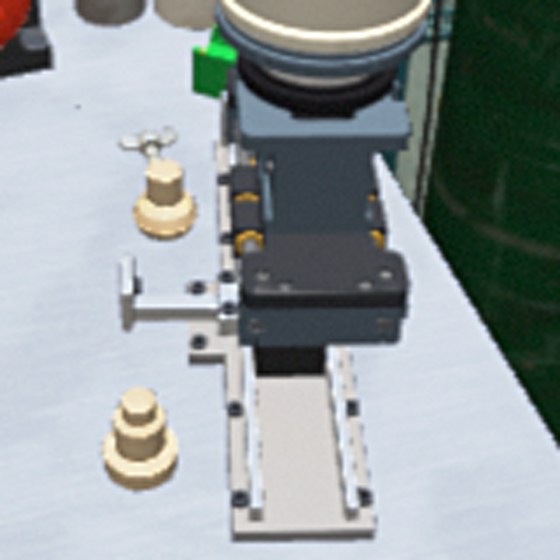

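View pics/top2.png

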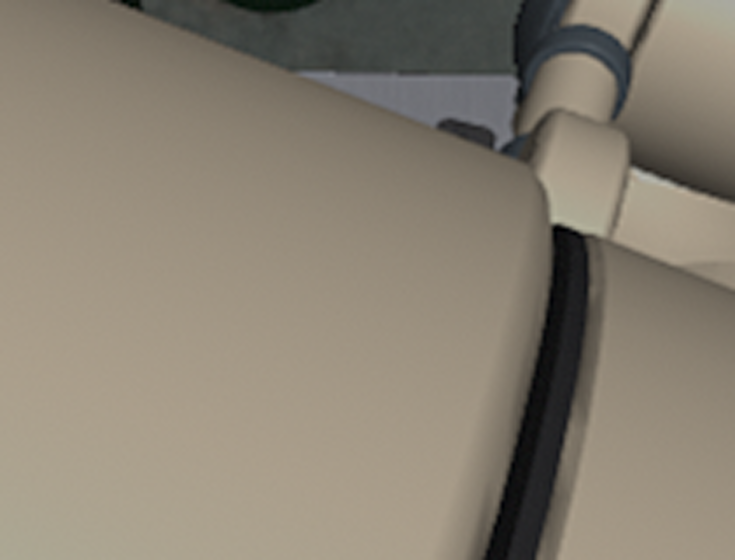

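servo_tool(linear=[[-4,20,-3],[0,18,0],[0,12,0],[0,8,0],[0,3,0]], dr=[[0,0,0],[0,0,0],[0,0,0],[0,0,0],[0,0,0]])

```text
time: 3.22
tcp_pos: [0.5566, -0.1627, 0.2247]
tcp_rot: [0.556, 0.438, -0.437, -0.555]
contact_force: [-0.7, -0.1, -0.2]
opening: 0.003
```

```bash
python3 - <<'E'
from h import *
o=manip.get_obs();print(o['time'],o['tcp_pos'],o['contact_force'],R.from_quat(o['tcp_rot']).as_matrix().round(4).tolist())
disp(bed(0,-.115,.221))
for n in('side',):
  im=manip.get_image(n)[:,:,::-1]; im=im[150:310,200:360] if n=='side' else im[110:270,190:400]
  cv2.imwrite(f'pics/{n}3.png',cv2.resize(im,None,fx=3.5,fy=3.5,interpolation=cv2.INTER_CUBIC))
E
```

```text
3.2167 [ 0.55658625 -0.16267597  0.22469397] [-0.72143838 -0.10820152 -0.15965075] [[0.2345, 0.0004, -0.9721], [0.9721, -0.0002, 0.2345], [-0.0001, -1.0, -0.0004]]
[-1.7  3.7  1. ]
```

View pics/side3.png

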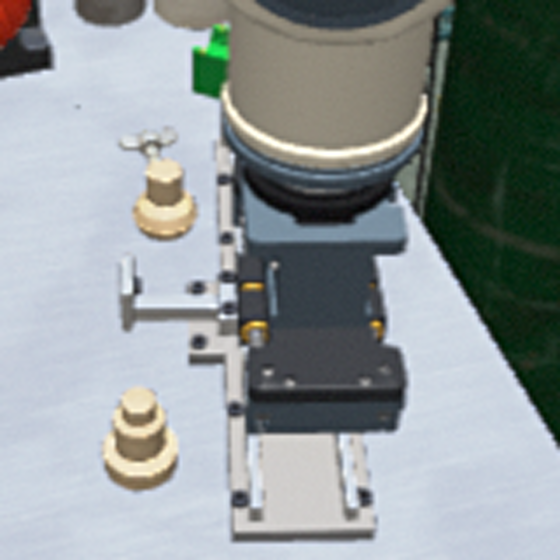

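servo_tool(linear=[[6,4,0],[6,0,0],[6,0,0],[3,0,0],[1,0,0]], dr=[[0,0,0],[0,0,0],[0,0,0],[0,0,0],[0,0,0]])

```text
time: 3.68
tcp_pos: [0.5618, -0.1404, 0.2209]
tcp_rot: [0.556, 0.438, -0.438, -0.555]
contact_force: [0.3, -0.6, -0.1]
opening: 0.005
```

servo_tool(linear=[[1,0,0],[1,0,0],[1,0,0],[1,0,0],[1,0,0]], dr=[[0,0,0],[0,0,0],[0,0,0],[0,0,0],[0,0,0]])

```text
time: 4.1
tcp_pos: [0.5627, -0.1364, 0.2205]
tcp_rot: [-0.556, -0.437, 0.437, 0.556]
contact_force: [-0.3, -0.0, -0.2]
opening: 0.005
```

servo_tool(linear=[[1,0,0],[1,0,0],[1,0,0],[1,0,0],[1,0,0]], dr=[[0,0,0],[0,0,0],[0,0,0],[0,0,0],[0,0,0]])

```text
time: 4.52
tcp_pos: [0.5638, -0.1314, 0.2205]
tcp_rot: [-0.556, -0.437, 0.437, 0.556]
contact_force: [0.1, 0.9, 0.5]
opening: 0.004
```

servo_tool(linear=[[1,0,0],[1,0,0],[1,0,0],[1,0,0],[1,0,0]], dr=[[0,0,0],[0,0,0],[0,0,0],[0,0,0],[0,0,0]])

```text
time: 4.93
tcp_pos: [0.565, -0.1267, 0.2205]
tcp_rot: [0.556, 0.437, -0.438, -0.555]
contact_force: [-0.7, -3.6, 0.7]
opening: 0.005
```

```bash
python3 - <<'E'
from h import *
o=manip.get_obs();print(o['time'],o['tcp_pos'],o['contact_force'])
im=manip.get_image('side')[:,:,::-1][150:310,200:360]
cv2.imwrite(f'pics/side4.png',cv2.resize(im,None,fx=3.5,fy=3.5,interpolation=cv2.INTER_CUBIC))
E
```

```text
4.9333 [ 0.56503618 -0.12671266  0.22051796] [-0.72920504 -3.59533994  0.71069695]
```

View pics/side4.png

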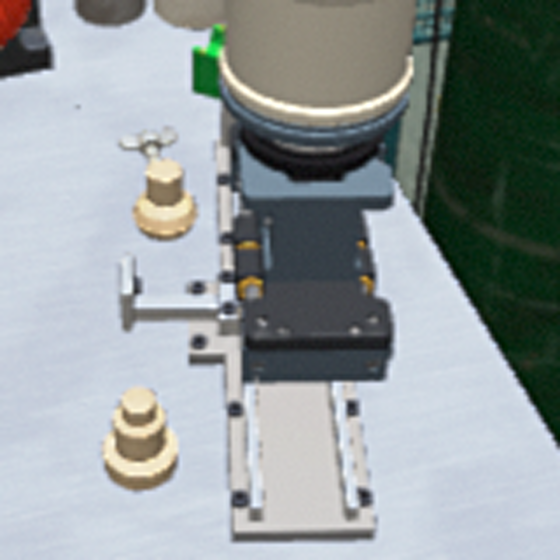

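servo_tool(linear=[[1.2,0,0],[1.5,0,0],[1.8,0,0],[2,0,0],[2,0,0]], dr=[[0,0,0],[0,0,0],[0,0,0],[0,0,0],[0,0,0]])

```text
time: 5.4
tcp_pos: [0.5671, -0.1182, 0.2205]
tcp_rot: [0.556, 0.437, -0.437, -0.556]
contact_force: [-0.7, -3.1, 0.1]
opening: 0.003
```

servo_tool(linear=[[2,0,0],[2,0,0],[2,0,0],[2,0,0],[2,0,0]], dr=[[0,0,0],[0,0,0],[0,0,0],[0,0,0],[0,0,0]])

```text
time: 5.82
tcp_pos: [0.5694, -0.1085, 0.2205]
tcp_rot: [0.556, 0.437, -0.437, -0.556]
contact_force: [-0.8, -3.4, 1.7]
opening: 0.001
```

servo_tool(linear=[[2,0,0],[2,0,0],[2,0,0],[2,0,0],[2,0,0]], dr=[[0,0,0],[0,0,0],[0,0,0],[0,0,0],[0,0,0]])

```text
time: 6.23
tcp_pos: [0.5717, -0.0988, 0.2205]
tcp_rot: [0.556, 0.437, -0.437, -0.556]
contact_force: [0.0, -3.8, 0.6]
opening: 0.005
```

servo_tool(linear=[[2,0,0],[2,0,0],[2,0,0],[2,0,0],[2,0,0]], dr=[[0,0,0],[0,0,0],[0,0,0],[0,0,0],[0,0,0]])

```text
time: 6.65
tcp_pos: [0.5741, -0.089, 0.2205]
tcp_rot: [0.556, 0.437, -0.437, -0.556]
contact_force: [0.3, -2.8, 0.1]
opening: 0.009
```

servo_tool(linear=[[2,0,0],[2,0,0],[1.8,0,0],[1.5,0,0],[1,0,0]], dr=[[0,0,0],[0,0,0],[0,0,0],[0,0,0],[0,0,0]])

```text
time: 7.07
tcp_pos: [0.576, -0.081, 0.2205]
tcp_rot: [-0.556, -0.437, 0.437, 0.556]
contact_force: [-1.7, -2.6, 0.4]
opening: 0.0
```

```bash
python3 - <<'E'
from h import *
o=manip.get_obs();p=np.array(o['tcp_pos'])[:2]-C0;print(o['time'],'bed',p@V,p@U,o['contact_force'])
im=manip.get_image('side')[:,:,::-1][150:310,200:360]
cv2.imwrite(f'pics/side5.png',cv2.resize(im,None,fx=3.5,fy=3.5,interpolation=cv2.INTER_CUBIC))
E
```

```text
7.0667 bed 0.0006359381248273472 -0.029329403101684692 [-1.69227395 -2.59094794  0.41384784]
```

View pics/side5.png

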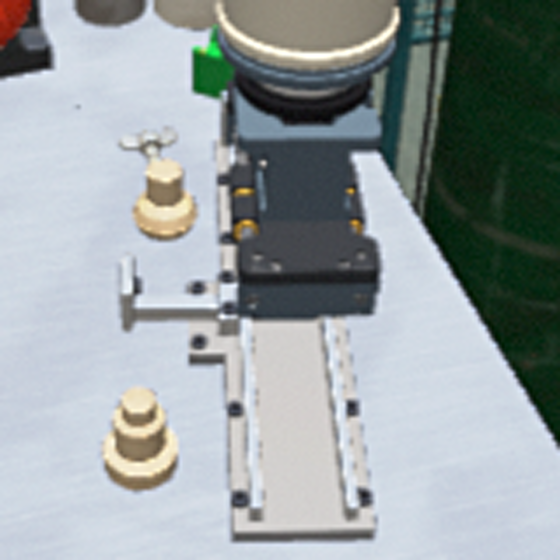

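servo_tool(linear=[[1,0,0],[1,0,0],[1,0,0],[1,0,0],[1,0,0]], dr=[[0,0,0],[0,0,0],[0,0,0],[0,0,0],[0,0,0]])

```text
time: 7.53
tcp_pos: [0.5772, -0.0762, 0.2205]
tcp_rot: [-0.556, -0.437, 0.437, 0.556]
contact_force: [-1.2, -3.0, 0.7]
opening: 0.004
```

servo_tool(linear=[[1,0,0],[1,0,0],[1,0,0],[0.8,0,0],[0.7,0,0]], dr=[[0,0,0],[0,0,0],[0,0,0],[0,0,0],[0,0,0]])

```text
time: 7.95
tcp_pos: [0.5782, -0.0718, 0.2205]
tcp_rot: [-0.556, -0.437, 0.437, 0.556]
contact_force: [-1.0, -4.1, 0.6]
opening: 0.008
```

servo_tool(linear=[[0.5,0,0],[0.5,0,0],[0.5,0,0],[0.5,0,0],[0.5,0,0]], dr=[[0,0,0],[0,0,0],[0,0,0],[0,0,0],[0,0,0]])

```text
time: 8.37
tcp_pos: [0.5788, -0.0695, 0.2205]
tcp_rot: [0.556, 0.437, -0.437, -0.556]
contact_force: [-1.5, -3.1, 0.8]
opening: 0.005
```

servo_tool(linear=[[0.5,0,0],[0.5,0,0],[0.5,0,0],[0.5,0,0],[0.5,0,0]], dr=[[0,0,0],[0,0,0],[0,0,0],[0,0,0],[0,0,0]])

```text
time: 8.78
tcp_pos: [0.5793, -0.0676, 0.2206]
tcp_rot: [0.556, 0.437, -0.438, -0.555]
contact_force: [-4.5, -16.7, 3.5]
opening: 0.005
```

servo_tool(linear=[[0.4,0,0],[0.4,0,0],[0.4,0,0],[0.4,0,0],[0.4,0,0]], dr=[[0,0,0],[0,0,0],[0,0,0],[0,0,0],[0,0,0]])

```text
time: 9.2
tcp_pos: [0.5795, -0.067, 0.2207]
tcp_rot: [0.556, 0.437, -0.439, -0.555]
contact_force: [-8.9, -32.4, 7.8]
opening: 0.005
```

servo_tool(linear=[[-1,0,0],[-2,0,0],[-4,0,0],[-5,0,0],[0,-8,0]], dr=[[0,0,0],[0,0,0],[0,0,0],[0,0,0],[0,0,0]])

```text
time: 9.62
tcp_pos: [0.5765, -0.0773, 0.2276]
tcp_rot: [-0.555, -0.437, 0.438, 0.556]
contact_force: [-0.5, 0.3, -0.4]
opening: 0.008
```

servo_tool(linear=[[0,-18,0],[0,-18,0],[0,-18,10],[0,-8,20],[0,0,25]], dr=[[0,0,0],[0,0,0],[0,0,0],[0,0,0],[0,0,0]])

```text
time: 10.03
tcp_pos: [0.5243, -0.064, 0.2928]
tcp_rot: [0.557, 0.438, -0.436, -0.554]
contact_force: [-0.5, -0.4, 0.3]
opening: 0.001
```

```bash
python3 - <<'E'
from h import *
o=manip.get_obs();p=np.array(o['tcp_pos'])[:2]-C0;print(o['time'],'bed',p@V,p@U,o['tcp_pos'],o['contact_force'])
disp(bed(-.141,-.0145,.285))
im=manip.get_image('side')[:,:,::-1][150:310,200:360]
cv2.imwrite(f'pics/side6.png',cv2.resize(im,None,fx=3.5,fy=3.5,interpolation=cv2.INTER_CUBIC))
E
```

```text
10.0333 bed -0.05359802622478386 -0.02498326764766774 [ 0.52433019 -0.06397961  0.29282699] [-0.54043544 -0.41379687  0.27036403]
[10.5  7.4 87.4]
```

View pics/side6.png

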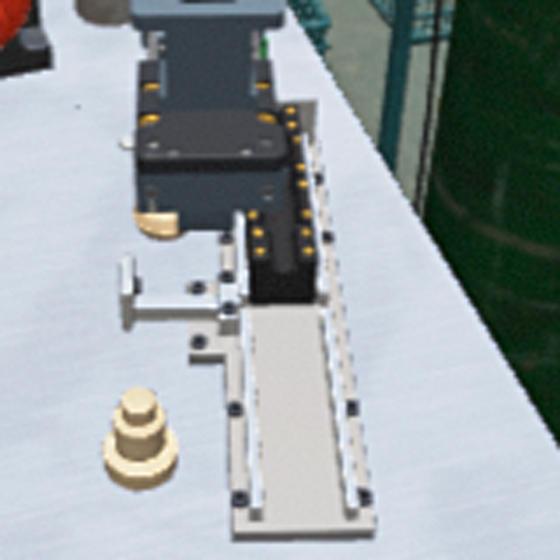

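servo_tool(linear=[[2,0,20],[3,0,25],[3,0,20],[3,0,15],[0,0,7]], dr=[[0,0,0],[0,0,0],[0,0,0],[0,0,0],[0,0,0]])

```text
time: 10.5
tcp_pos: [0.4399, -0.0319, 0.2908]
tcp_rot: [-0.555, -0.437, 0.438, 0.556]
contact_force: [-0.1, -0.8, 0.4]
opening: 0.005
```

```bash
python3 - <<'E'
from h import *
o=manip.get_obs();p=np.array(o['tcp_pos'])[:2]-C0;print(o['time'],'bed',p@V,p@U,o['tcp_pos'],o['contact_force'])
disp(bed(-.141,-.0145,.222))
for n in('side','top','wrist'):
  im=manip.get_image(n)[:,:,::-1]
  if n=='side': im=cv2.resize(im[150:310,150:350],None,fx=3.5,fy=3.5,interpolation=cv2.INTER_CUBIC)
  cv2.imwrite(f'pics/{n}7.png',im)
E
```

```text
10.5 bed -0.14323356954149202 -0.01368400874975459 [ 0.43986487 -0.03192008  0.29082372] [-0.11047689 -0.80045003  0.38769215]
[-0.8 68.8 -2.3]
```

View pics/side7.png

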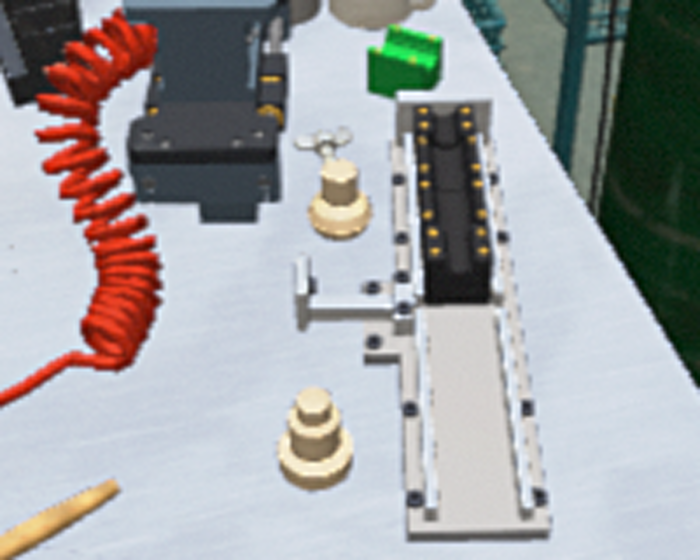

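View pics/wrist7.png

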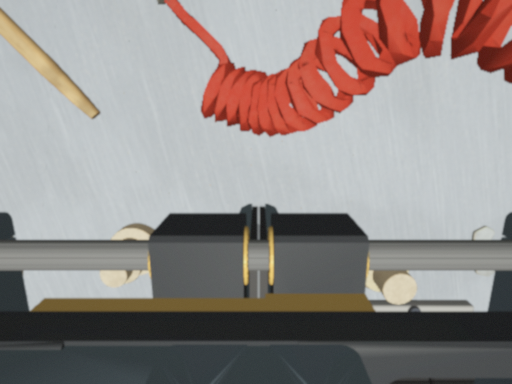

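servo_tool(linear=[[0,18,0],[0,18,0],[0,16,0],[0,12,0],[0,4,0]], dr=[[0,0,0],[0,0,0],[0,0,0],[0,0,0],[0,0,0]])

```text
time: 11.07
tcp_pos: [0.4425, -0.0332, 0.221]
tcp_rot: [-0.555, -0.437, 0.438, 0.556]
contact_force: [0.1, 0.6, -0.7]
opening: 0.005
```

servo_tool(linear=[[0,0,-1.5],[0,0,-1.5],[0,0,-1.5],[0,0,-1.5],[0,0,-1.5]], dr=[[0,0,0],[0,0,0],[0,0,0],[0,0,0],[0,0,0]])

```text
time: 11.48
tcp_pos: [0.4493, -0.0346, 0.2231]
tcp_rot: [0.556, 0.438, -0.437, -0.555]
contact_force: [-0.2, 0.0, -0.3]
opening: 0.004
```

```bash
python3 - <<'E'
from h import *
o=manip.get_obs();p=np.array(o['tcp_pos'])[:2]-C0;print(o['time'],'bed',p@V,p@U,o['tcp_pos'],o['contact_force'])
for n in('side',):
  im=manip.get_image(n)[:,:,::-1]
  if n=='side': im=cv2.resize(im[150:310,150:350],None,fx=3.5,fy=3.5,interpolation=cv2.INTER_CUBIC)
  cv2.imwrite(f'pics/{n}8.png',im)
E
```

```text
11.4833 bed -0.13340935760994746 -0.01411202743619948 [ 0.44931298 -0.03464618  0.22305928] [-0.15421563  0.03172891 -0.33563883]
```

View pics/side8.png

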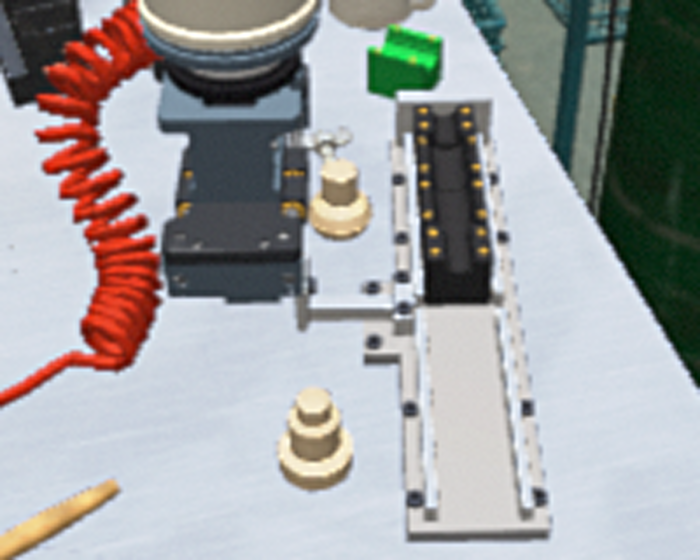

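servo_tool(linear=[[0,1,-1.5],[0,0,-1.5],[0,0,-1.5],[0,0,-1.5],[0,0,-1.5]], dr=[[0,0,0],[0,0,0],[0,0,0],[0,0,0],[0,0,0]])

```text
time: 11.95
tcp_pos: [0.4563, -0.0363, 0.2215]
tcp_rot: [-0.556, -0.437, 0.437, 0.556]
contact_force: [0.6, 0.1, -0.6]
opening: 0.007
```

servo_tool(linear=[[0,0,-1.5],[0,0,-1.5],[0,0,-1.5],[0,0,-1.5],[0,0,-1.5]], dr=[[0,0,0],[0,0,0],[0,0,0],[0,0,0],[0,0,0]])

```text
time: 12.37
tcp_pos: [0.4634, -0.038, 0.2214]
tcp_rot: [-0.555, -0.437, 0.438, 0.556]
contact_force: [-1.5, -0.2, 0.8]
opening: 0.009
```

servo_tool(linear=[[0,0,-2],[0,0,-2],[0,0,-2],[0,0,-2],[0,0,-2]], dr=[[0,0,0],[0,0,0],[0,0,0],[0,0,0],[0,0,0]])

```text
time: 12.78
tcp_pos: [0.4734, -0.0405, 0.2214]
tcp_rot: [-0.556, -0.437, 0.437, 0.556]
contact_force: [-2.3, -0.9, 0.1]
opening: 0.006
```

servo_tool(linear=[[0,0,-2],[0,0,-2],[0,0,-2],[0,0,-2],[0,0,-2]], dr=[[0,0,0],[0,0,0],[0,0,0],[0,0,0],[0,0,0]])

```text
time: 13.2
tcp_pos: [0.4831, -0.0428, 0.2215]
tcp_rot: [0.556, 0.437, -0.437, -0.556]
contact_force: [-2.0, -0.1, -0.5]
opening: 0.01
```

```bash
python3 - <<'E'
from h import *
o=manip.get_obs();p=np.array(o['tcp_pos'])[:2]-C0;print(o['time'],'bed',p@V,p@U,o['tcp_pos'],o['contact_force'])
im=manip.get_image('side')[:,:,::-1]
cv2.imwrite(f'pics/side9.png',cv2.resize(im[150:310,150:350],None,fx=3.5,fy=3.5,interpolation=cv2.INTER_CUBIC))
E
```

```text
13.2 bed -0.09866143060263184 -0.014095043716089106 [ 0.4830906  -0.04280038  0.22149428] [-2.03606815 -0.06384556 -0.50740376]
```

View pics/side9.png

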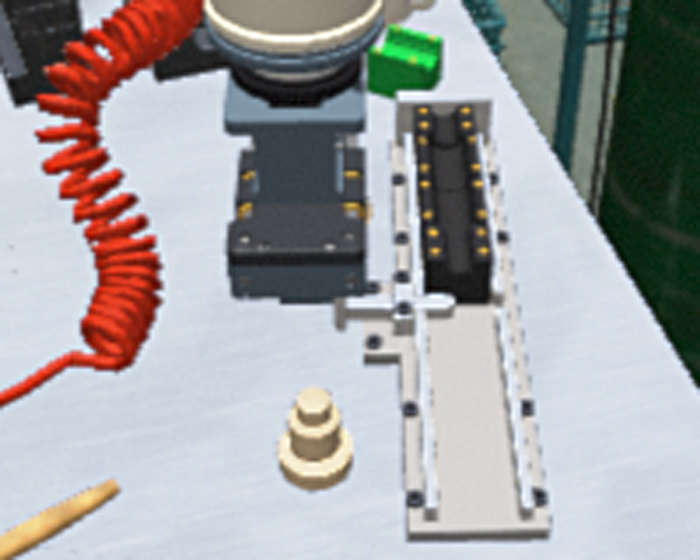

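servo_tool(linear=[[0,0,-2],[0,0,-2],[0,0,-2],[0,0,-2],[0,0,-2]], dr=[[0,0,0],[0,0,0],[0,0,0],[0,0,0],[0,0,0]])

```text
time: 13.67
tcp_pos: [0.4928, -0.0451, 0.2215]
tcp_rot: [0.556, 0.437, -0.437, -0.556]
contact_force: [-2.2, -0.3, -0.6]
opening: 0.007
```

servo_tool(linear=[[0,0,-2],[0,0,-2],[0,0,-2],[0,0,-2],[0,0,-2]], dr=[[0,0,0],[0,0,0],[0,0,0],[0,0,0],[0,0,0]])

```text
time: 14.08
tcp_pos: [0.5025, -0.0475, 0.2215]
tcp_rot: [0.556, 0.437, -0.437, -0.556]
contact_force: [-1.8, -0.7, 1.3]
opening: 0.005
```

servo_tool(linear=[[0,0,-1],[0,0,-1],[0,0,-1],[0,0,-1],[0,0,-1]], dr=[[0,0,0],[0,0,0],[0,0,0],[0,0,0],[0,0,0]])

```text
time: 14.5
tcp_pos: [0.5073, -0.0486, 0.2215]
tcp_rot: [-0.556, -0.437, 0.437, 0.556]
contact_force: [-1.6, -0.8, -0.0]
opening: 0.008
```

servo_tool(linear=[[0,0,-0.7],[0,0,-0.7],[0,0,-0.7],[0,0,-0.7],[0,0,-0.7]], dr=[[0,0,0],[0,0,0],[0,0,0],[0,0,0],[0,0,0]])

```text
time: 14.92
tcp_pos: [0.5107, -0.0494, 0.2215]
tcp_rot: [-0.556, -0.437, 0.437, 0.556]
contact_force: [-1.4, -0.3, 0.8]
opening: 0.006
```

servo_tool(linear=[[0,0,-0.7],[0,0,-0.7],[0,0,-0.7],[0,0,-0.7],[0,0,-0.7]], dr=[[0,0,0],[0,0,0],[0,0,0],[0,0,0],[0,0,0]])

```text
time: 15.33
tcp_pos: [0.5138, -0.0502, 0.2214]
tcp_rot: [-0.555, -0.437, 0.438, 0.556]
contact_force: [-7.6, 1.2, 4.5]
opening: 0.003
```

servo_tool(linear=[[0,0,-0.5],[0,0,-0.5],[0,0,-0.5],[0,0,-0.5],[0,0,-0.5]], dr=[[0,0,0],[0,0,0],[0,0,0],[0,0,0],[0,0,0]])

```text
time: 15.75
tcp_pos: [0.5146, -0.0504, 0.2212]
tcp_rot: [-0.554, -0.436, 0.439, 0.557]
contact_force: [-16.5, 3.2, 12.9]
opening: 0.006
```

servo_tool(linear=[[0,0,1.5],[0,0,3],[0,0,6],[0,0,8],[0,-10,6]], dr=[[0,0,0],[0,0,0],[0,0,0],[0,0,0],[0,0,0]])

```text
time: 16.17
tcp_pos: [0.4913, -0.0448, 0.2306]
tcp_rot: [-0.555, -0.437, 0.438, 0.556]
contact_force: [-0.6, 0.3, 0.4]
opening: 0.001
```

servo_tool(linear=[[0,-30,0],[0,-35,0],[0,-35,5],[0,-35,10],[0,-20,10]], dr=[[0,0,0],[0,0,0],[0,0,0],[0,0,0],[0,0,0]])

```text
time: 16.58
tcp_pos: [0.4677, -0.039, 0.3905]
tcp_rot: [0.557, 0.438, -0.437, -0.554]
contact_force: [0.9, -0.6, 0.1]
opening: 0.002
```

servo_tool(linear=[[-25,-5,20],[-30,0,20],[-30,0,20],[-30,0,20],[-20,0,10]], dr=[[0,0,0],[0,0,0],[0,0,0],[0,0,0],[0,0,0]])

```text
time: 17.0
tcp_pos: [0.3461, -0.1497, 0.392]
tcp_rot: [-0.556, -0.437, 0.438, 0.556]
contact_force: [0.4, -1.1, -0.5]
opening: 0.006
```

servo_tool(linear=[[-30,0,0],[-30,0,0],[-30,0,0],[-20,0,0],[0,0,0]], dr=[[0,0,0],[0,0,0],[0,0,0],[0,0,0],[0,0,0]])

```text
time: 17.42
tcp_pos: [0.3224, -0.2589, 0.3922]
tcp_rot: [0.557, 0.437, -0.437, -0.555]
contact_force: [-0.1, 0.1, 0.1]
opening: 0.004
```

```bash
python3 - <<'E'
from h import *
o=manip.get_obs();print(o['time'],o['tcp_pos'],o['contact_force'])
im=manip.get_image('side')[:,:,::-1];cv2.imwrite('pics/sideA.png',cv2.resize(im[160:310,200:340],None,fx=4,fy=4,interpolation=cv2.INTER_CUBIC))
im=manip.get_image('top')[:,:,::-1];cv2.imwrite('pics/topA.png',cv2.resize(im[135:265,185:395],None,fx=3.8,fy=3.8,interpolation=cv2.INTER_CUBIC))
E
```

```text
17.4167 [ 0.32243534 -0.25887723  0.39216869] [-0.13255398  0.11692434  0.10640219]
```

View pics/sideA.png

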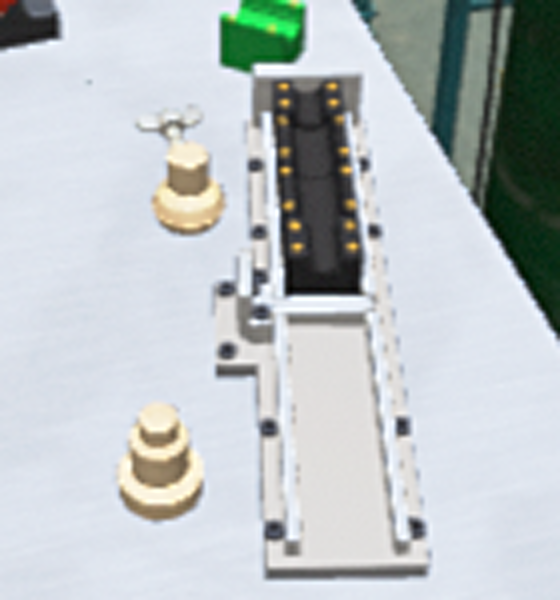

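View pics/topA.png

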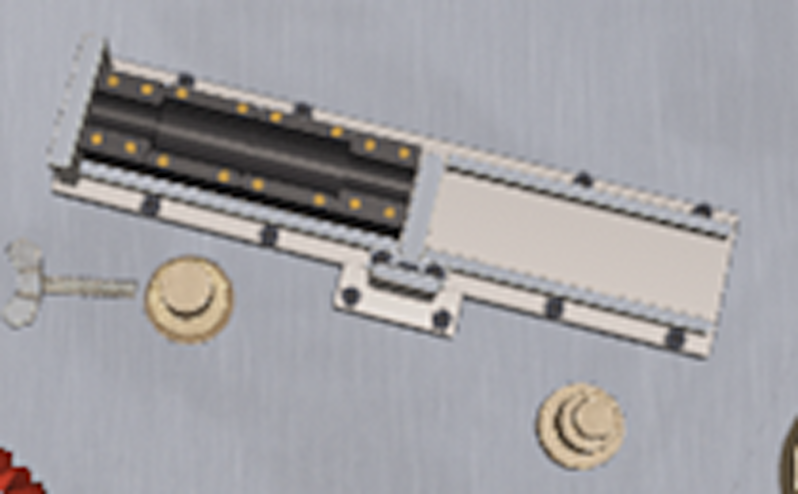

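The final pictures show the row closed against the end plate. The key lies fully across behind the last segment, with its push plate at the rail (about 410,275 in the enlarged top view). The cores and wing bolt are at the same pixels as before.

```bash
python3 -c "
from rig import manip
print(manip.get_obs()['joint_vel'].__str__());print(manip.sign_off())"
```

```text
[ 0.03337609 -0.00458049  0.01518357  0.00247684  0.00078883  0.01144563]
the job is handed in; nothing more can be done
None
```

The core box is closed up and handed in at about 17.5 s of the 51 s allowed.

- **Train:** With the gripper shut, I pushed the four black segments about 62 mm as one row. They met the end plate hard: the force rose from about 3 N to about 33 N and the arm stopped advancing.
- **Key:** I then pushed the key at its plate, against the expected 2 N or so of drag. It reached its stop at 16.5 N along its travel (21 N in all). The plate ended at about -50 mm of the bed, which is its home position.
- **Last checks:** The final side and top pictures show no gaps in the row. The key lies across both rails behind segment 4. Both sand cores and the wing bolt are at the same pixels as before. The arm is clear and reads about zero contact force.

No check failed. The camera estimates from the two views differed by 2 to 7 mm, so I confirmed both end stops by force rather than by position alone.

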